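Send the cup past the spring stop of the serving slide

ROBOT

A 6-joint arm with a two-finger parallel gripper is mounted at the origin on a cart in front of the work surface, level with it; the furniture and walls round the work are solid. World frame = base frame: x ahead of the robot, y to its left, z up, the work surface at z = 0. Lengths are in mm, angles in rad, forces in N, time in s.
With the tool pointing down it reaches from about 350 to 975 mm from the base axis. Payload 7.1 kg.
Tool frame: the origin (TCP) lies between the finger pads; the fingertips stand 8 mm ahead of it and the grasp point (between the pads) lies 11 mm behind it; x points along the fingers, y is the direction in which the jaws open and shut, and the axes are right-handed (so a half turn about x gives the same grasp; the last joint's range is limited). The gripper opens to 88 mm and grips with 3 to 60 N. Pads are 20 mm wide; open, the fingers measure 115 mm over their backs; the gripper's body (75 mm by 178 mm) begins 61 mm behind the grasp point.
Start: joints at [1.1, 0.423, 1.63, -0, 1.089, -0.019], TCP at [272.833, 562.287, 196.775] pointing down, gripper open.
Joint ranges: [-3, 3], [-0.9, 2.11], [0.09, 2.58], [-1.31, 4.45], [0.11, 2.69], [-2.54, 2.54]. Speed limits (rad/s): [2.39, 2.39, 3.01, 3.14, 3.14, 3.14].

INTERFACE

Orientations are given as a rotation vector (axis times angle).
In Python, from workcell import ctrl gives the robot as it stands.
- The arm moves only by the tool apply_moves, never from a script. Its argument "increments" is a list of rows, each an object with "gripper": the opening in per cent of the stroke, from 0 (shut) to 100 (fully open); "delta_pos": the shift along the tool's x, y, z in cm, a list of three; "dr": the turn, a rotation vector about the tool's x, y, z in rad, a list of three. In form: [{"gripper": gripper, "delta_pos": [dx, dy, dz], "dr": [ax, ay, az]}, ...]. A call has exactly 5 rows; each row shifts and turns the commanded pose from where the row before left it, along the tool's axes as they then stand; what a row does not reach is not made up. A row lasts 1/12 s, in which the tool goes at most 41.7 mm and 7.16 degrees, less where a joint would pass 70% of its speed; a pose out of reach is approached as far as the arm can. A call with a gripper value outside its range is refused whole. The fingers move at their own pace and stop on an object; the grip force is fixed at half the most. Time passes only in rows, so rows that do not move let the fingers close, or fill a call up. It gives the time, the measured TCP pose, the force and the opening at its end, in the units of the state.
- ctrl.get_obs(): the state, without advancing time (a new reading comes with each control period).
- ctrl.get_image(name): name is "side" or "top"; returns a dict with "img" (384x512x3 uint8, red, green, blue), "range_z" (384x512 float32, mm along the optical axis (not along the pixel's ray), 0 where there is no reading), "mtx" (3x3 intrinsics, pixels), "k1" (the pictures are not rectified: a ray, as slopes to the right and down, at radius r is drawn at 1 + k1 r^2 times it, then the intrinsics apply), "rvec" (rotation vector, rad) and "tvec" (3), from world to camera coordinates, as OpenCV has them. Camera axes: x right, y down, z forward; pixel columns grow to the right and rows downward; lengths in mm; the calibration is good to about 2 mm. A picture is of the moment at which its call begins.
- ctrl.close_job(): hands the job in, once; it reports no verdict.
The state is a dict: "t": time; "qpos": joint angles; "qvel": joint speeds; "joint_torque": joint torques, N m; "ee_pos": TCP position; "orientation": TCP orientation; "ft_force": force on the tool from outside, world axes, zero at the start; "moment": the same for the moment, N m; "width": finger opening in mm.
Only numpy, scipy, OpenCV 4.12 (cv2) and the standard library are available. Lean on these libraries where they do the work, as an engineer would, in place of code of your own. Each camera call takes 0.05 s, during which the arm holds its last target. There are 200 camera calls.

TASK

The cup is waiting on the serving slide behind the spring stop. With closed fingertips press the orange release bar down and keep it held down while you gently push the carrier by its blue tab past the stop, all the way up to the black buffer, then let the bar go so that the stop springs up behind the carrier. Only press and push: do not touch or spill the cup, lift nothing, and leave the other things on the counter where they are.

Things in the scene. Friction and masses are not known exactly. Their poses are not given: they have to be found in the camera images.
- serving_slide: Fixed slide, 139 x 275 mm: white lane between rails 24 mm high and, on its +x side (away from the robot), a well 22 mm high with the orange release bar; yaw 0.07 to 0.41 rad. Origin on the counter under the stop pin. +y: the carrier's travel. Black buffer at the +y end: face at y = 104 mm, top 36 mm high. The pin is a brass block amid the lane, 20 mm wide, 12 mm long, joined to the bar.
- bar_top (a point): Point on the flat top of the orange release bar, on its centre line, 69 mm to the slide's +x side of the stop pin and level with it along the lane. Axes as the slide's; goes down with the bar. The top is 28 mm wide and reaches from 145.5 mm behind this point (-y) to 86.5 mm ahead (+y); unpressed it is 38 mm above the counter.
- stop_bar (a joint): How far the bar and stop pin are pressed down, in m: 0 = up (pin 8 mm above the lane floor), 0.010 = fully down. Spring 4 N at the start, 7 N fully down; it springs up when let go. It may be pressed anywhere along the bar. The carrier clears the pin from 0.0065 down; being hollow below, it is blocked again if the bar is let go while it is over the pin.
- tab (a point): Centre of the carrier's blue push tab: an upright fin 44 mm wide across the lane, 8 mm thick along it, from 42 to 70 mm above the counter, hanging over the bar's centre line with 4 mm of air above the unpressed bar. It is halfway along the carrier, 69 mm to the slide's +x side of its middle. Axes as the slide's.
- carrier: White cup carrier, captive in the lane, 84 mm long (y), 80 mm wide; slides along the slide's y only; friction about 1.5 N, stays where it is left. Origin under its middle, at counter height; axes as the slide's. Its y in the slide's frame: starts -78 to -50 mm (at -50 its front is 2 mm before the stop pin); beyond +48 its tail has cleared the pin; at +62 it meets the buffer.
- recess (a point): Middle of the carrier's recess floor (60 x 60 mm inside, rim 5 mm high), 27 mm above the counter; the cup stands here.
- cup: Green and white espresso cup, 64 mm across, 48 mm high, 89 mm with its handle, loose in the carrier's recess, top 75 mm above the counter. Origin at its underside, 12 mm from the cup's axis towards the handle; the handle lies to its -y and points to the robot's side of the slide, away from the bar.
- jar: Bystander: honey jar with a red lid, 57 mm across, 77 mm high, standing on the counter beyond the slide and the rolling pin. Origin under its middle.
- timer: Bystander: red and white egg timer, 63 mm across, 52 mm high, standing beyond the buffer end. Origin under its middle.
- bell: Bystander: silver counter bell on a black foot, 82 mm across, 58 mm high, standing left of the slide. Origin under its middle. Behind it, ahead on the robot's left, stands the tall till, fixed: swing the arm round it close to the base and high (tool 0.3 m up). A fixed wooden rolling pin, 68 mm high, lies beyond the release bar.

How it is judged (in metres and radians):
On the way, in this order (a step that is already met when the one before it is completed fails the run):
1. the release bar is pressed down while the carrier still stands behind the stop (value of joint stop_bar above 0.0065 m and y of carrier in the frame of serving_slide below -0.046 m), for 0.1 s.
2. the carrier is midway over the stop with the bar still held down (value of joint stop_bar above 0.0055 m and y of carrier in the frame of serving_slide between -0.01 and 0.035 m), for 0.05 s.
3. the carrier is past the stop and the stop has sprung up behind it (y of carrier in the frame of serving_slide above 0.048 m and value of joint stop_bar below 0.002 m), for 0.2 s.
At the end, for the whole second after the job is handed in: The carrier is home at the buffer (within 7 mm), the release bar and stop are up again (within 2 mm), and the cup stands upright (within 0.2 rad) and still in the carrier's recess (y of carrier in the frame of serving_slide above 0.055 m and value of joint stop_bar below 0.002 m and linear speed of cup below 0.02 m/s and horizontal distance between cup and recess below 0.03 m and angle between cup's own z axis and vertical below 0.2 rad and z of cup in the frame of serving_slide below 0.035 m); the robot touches nothing.
It fails at once if the carrier is pushed roughly (contact force between the fingers and carrier above 25 N).
It fails at once if the stop springs up under the carrier: the bar was let go too early (y of carrier in the frame of serving_slide between -0.028 and 0.028 m and value of joint stop_bar below 0.004 m).
It fails at once if the robot touches the cup (contact force between any of the arm, the fingers and cup above 0.5 N).
It fails at once if the cup tips, is lifted or leaves the carrier (angle between cup's own z axis and vertical above 0.35 rad or horizontal distance between cup and recess above 0.035 m or z of cup in the frame of serving_slide above 0.042 m).
It fails at once if the jar, timer or bell is moved or lifted (distance of any of jar, timer, bell from where it was at the start of the episode above 0.015 m).
It also fails if it takes over 51 s, if anything falls off the work surface, if the arm or the gripper's body presses on something with over 40 N, if the wrist force passes 120 N, or if a joint passes its speed limit or range.

## Working session

There is one attempt and no reset: what is moved stays moved. The work goes in short steps, Python scripts to look and compute and a tool call to move; the robot and the scene stay as the last step left them, time stands still between calls to the robot, and variables do not carry over. Pictures are saved under pics/ and viewed, about 8 in all and at most 12, crops included, and the job is handed in when it is done.

Besides the shell and the picture viewer there is one more tool, called after "Call:" by a JSON object that holds its "method" and its "body". apply_moves: Moves the arm, as the interface text tells. Its arguments: {"type":"object","properties":{"increments":{"type":"array","items":{"type":"object","properties":{"gripper":{"type":"number"},"delta_pos":{"type":"array","items":{"type":"number"}},"dr":{"type":"array","items":{"type":"number"}}}}}},"required":["increments"]}

```bash
mkdir -p pics; python3 - <<'E'
from workcell import ctrl
import cv2,numpy as np
for n in("top","side"):
    d=ctrl.get_image(n); np.savez(f"pics/{n}0.npz",**d)
    cv2.imwrite(f"pics/{n}0.png",cv2.resize(d["img"][:,:,::-1],(800,600)))
    R=cv2.Rodrigues(np.array(d["rvec"]))[0]; print(n,-R.T@np.array(d["tvec"]).ravel(),d["k1"],d["mtx"])
o=ctrl.get_obs();print(o)
E
```

```text
top [ 3.74357025e+02 -2.24187839e-01  8.81199206e+02] 0.0030645377294215284 [[354.52022262   0.         250.226407  ]
 [  0.         354.52022262 186.01253556]
 [  0.           0.           1.        ]]
side [724.26676391 484.42991554 763.35206991] -0.03049105429395602 [[349.06319021   0.         256.00480633]
 [  0.         349.06319021 198.82143779]
 [  0.           0.           1.        ]]
{'t': 0.1, 'qpos': array([ 1.09999920e+00,  4.23771786e-01,  1.63059898e+00, -1.33061146e-05,
        1.08860012e+00, -1.89815862e-02]), 'qvel': array([ 2.43159021e-03, -2.78885217e-03, -2.23941932e-03, -1.21319885e-06,
        2.41291561e-03, -2.89963034e-04]), 'joint_torque': array([-1.02264665e-03, -5.45611238e+01, -2.74322855e+01,  6.44280855e-02,
        1.88664958e-02, -8.22924994e-05]), 'ee_pos': array([272.60246354, 561.82329048, 196.0805917 ]), 'orientation': array([ 0.35325896,  1.54192703, -0.35537861]), 'ft_force': array([0.4065778 , 0.57503565, 0.48943943]), 'moment': array([-0.02616269,  0.00092305,  0.05340015]), 'width': 87.58016415821234}
```

View pics/top0.png

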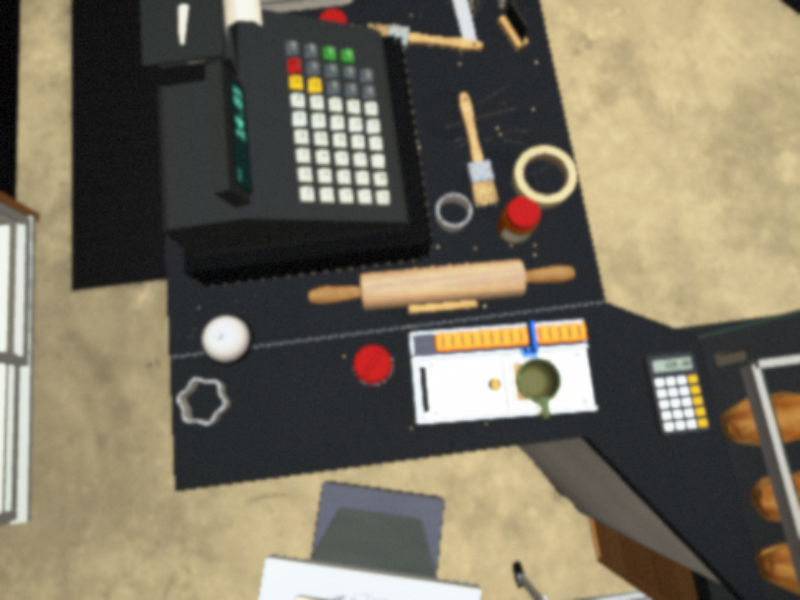

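View pics/side0.png

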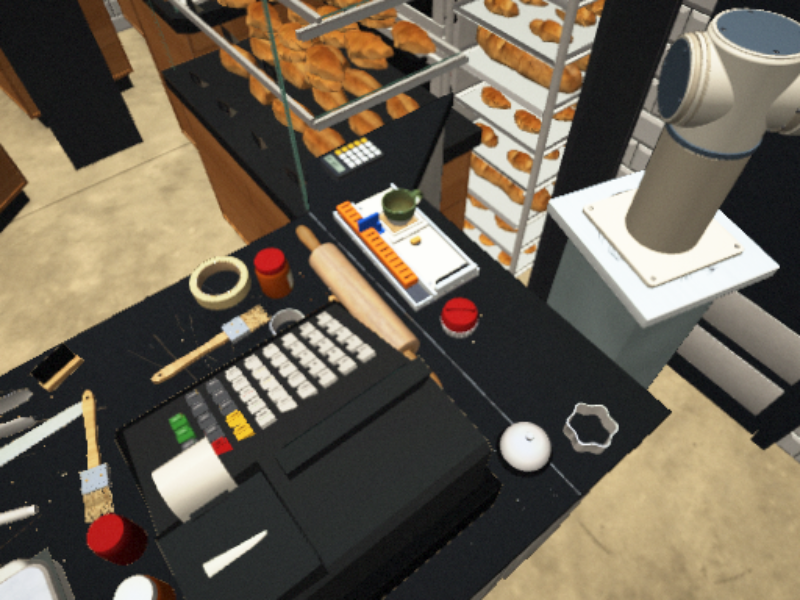

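```bash
cat > h.py <<'E'
import cv2,numpy as np
def load(n): return dict(np.load(f"pics/{n}.npz"))
def cam(d): return cv2.Rodrigues(np.array(d["rvec"],float))[0],np.array(d["tvec"],float).ravel()
def dist(d): return np.array([float(d["k1"]),0,0,0,0])
def p2w(d,uv,z):
    R,t=cam(d); C=-R.T@t
    n=cv2.undistortPoints(np.array(uv,float).reshape(-1,1,2),d["mtx"],dist(d)).reshape(-1,2)
    v=np.c_[n,np.ones(len(n))]@R
    return C+v*((np.asarray(z)-C[2])/v[:,2])[:,None]
def w2p(d,P): return cv2.projectPoints(np.array(P,float).reshape(-1,1,3),np.array(d["rvec"],float),np.array(d["tvec"],float),d["mtx"],dist(d))[0].reshape(-1,2)
def cloud(d):
    R,t=cam(d); H,W=d["range_z"].shape; g=np.stack(np.meshgrid(np.arange(W),np.arange(H)),-1).reshape(-1,1,2).astype(float)
    n=cv2.undistortPoints(g,d["mtx"],dist(d)).reshape(-1,2)
    Z=d["range_z"].reshape(-1,1); return ((np.c_[n,np.ones(len(n))]*Z-t)@R).reshape(H,W,3)
E
python3 - <<'E'
from h import *
for n,(u0,v0,u1,v1) in {"top0":(255,195,395,280),"side0":(200,110,320,200)}.items():
    d=load(n); im=d["img"][v0:v1,u0:u1,::-1]
    s=800/(u1-u0) if n=="top0" else 6.6
    cv2.imwrite(f"pics/{n}c.png",cv2.resize(im,None,fx=s if s*(v1-v0)<600 else 600/(v1-v0),fy=s if s*(v1-v0)<600 else 600/(v1-v0),interpolation=cv2.INTER_CUBIC)); print(s)
    print(w2p(d,[[272,562,196],[400,0,0],[400,100,0],[500,0,0]]))
    P=cloud(d); hsv=cv2.cvtColor(d["img"],cv2.COLOR_RGB2HSV); box=np.zeros(hsv.shape[:2],bool); box[v0:v1,u0:u1]=1
    for c,lo,hi in(("orange",(8,150,120),(22,255,255)),("blue",(105,120,60),(130,255,255)),("green",(30,50,30),(75,255,255))):
        m=(cv2.inRange(hsv,lo,hi)>0)&box; p=P[m]; print(n,c,m.sum(),np.median(p,0).round(1),np.percentile(p,5,0).round(),np.percentile(p,95,0).round())
        uv=np.argwhere(m)[:,::-1]
        z=38 if c=="orange" else 70
        w=p2w(d,uv.astype(float),z); r=cv2.minAreaRect(w[:,:2].astype(np.float32)); print("  rect",r)
E
```

```text
5.714285714285714
[[-55.87484798 282.03714941]
 [251.73326235 256.24282905]
 [211.22713771 250.73598069]
 [256.9850216  215.8565763 ]]
top0 orange 908 [ 515.9 -158.7   37.2] [ 490. -270.   35.] [543. -61.  40.]
  rect ((516.8909912109375, -166.08279418945312), (25.252811431884766, 233.9244384765625), 12.029850959777832)
top0 blue 109 [ 506.9 -192.2   60.8] [ 496. -204.   -2.] [ 555. -187.   70.]
  rect ((515.867919921875, -185.9776153564453), (54.060264587402344, 20.57862663269043), 4.262324810028076)
top0 green 467 [ 450.9 -209.4   45.2] [ 409. -230.   33.] [ 480. -177.   75.]
  rect ((447.1766052246094, -210.66201782226562), (79.3783187866211, 59.77682113647461), 42.93423080444336)
6.6
[[555.58077021 357.02235305]
 [301.77244887 190.02686531]
 [319.47958335 218.53238886]
 [268.24697131 201.93691125]]
side0 orange 833 [ 509.7 -169.1   37. ] [ -22. -649. -628.] [547. -53.  40.]
  rect ((432.53143310546875, -148.09466552734375), (235.3113555908203, 393.79815673828125), 84.49610137939453)
side0 blue 116 [ 512.8 -186.7   57.4] [ 497. -192.   30.] [ 535. -183.   71.]
  rect ((521.8883056640625, -170.15797424316406), (50.772335052490234, 39.34214782714844), 83.0478744506836)
side0 green 327 [ 449.7 -212.3   65.9] [ 408. -230.   38.] [ 480. -172.   76.]
  rect ((450.4385070800781, -195.925048828125), (84.7545166015625, 71.12548828125), 58.68049240112305)
```

View pics/top0c.png

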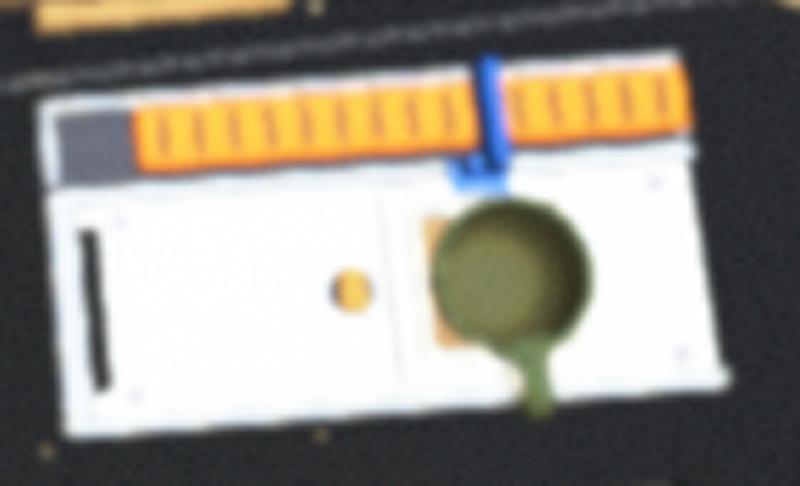

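View pics/side0c.png

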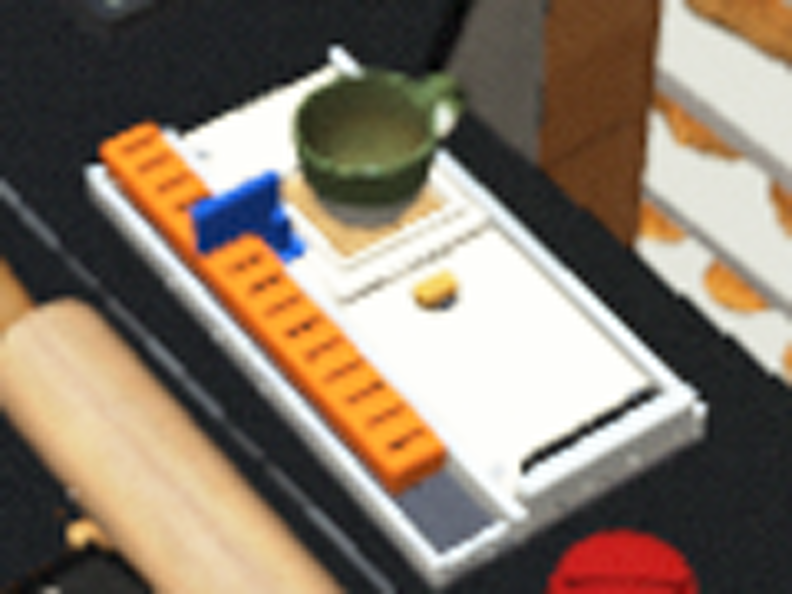

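```bash
python3 - <<'E'
from h import *
from scipy.spatial.transform import Rotation as Rn
R=Rn.from_rotvec([0.35325896,1.54192703,-0.35537861]).as_matrix();print("tool axes cols\n",R.round(3))
d=load("top0");s=load("side0")
c=lambda u,v:(255+u/5.714,195+v/5.714)
# crop readings of top: bar corners z38, pin z~14(lane floor?) , tab top ends z70
print("pin top z~24",p2w(d,[c(352,290)],24))
bl=[c(137,112),c(142,172),c(682,62),c(690,132)]
P=p2w(d,bl,38)[:,:2];print("bar corners",P.round(1))
a=(P[0]+P[1])/2;b=(P[2]+P[3])/2;v=a-b;print("len",np.linalg.norm(v),"yaw",np.arctan2(-v[0],v[1]))
cs=lambda u,v:(200+u/6.6,110+v/6.6)
Q=p2w(s,[cs(402,488),cs(443,448),cs(102,148),cs(155,125)],38)[:,:2];print("side corners",Q.round(1))
a2=(Q[0]+Q[1])/2;b2=(Q[2]+Q[3])/2;v2=a2-b2;print("len",np.linalg.norm(v2),"yaw",np.arctan2(-v2[0],v2[1]),a,a2,b,b2)
print("tab top/side",p2w(s,[cs(195,210),cs(275,173)],70).round(1), p2w(d,[c(488,60),c(497,158)],[70,70]).round(1))
Pc=cloud(s);m=(Pc[...,2]>90)&(Pc[...,2]<280)&(Pc[...,1]>-150)&(Pc[...,1]<600)&(Pc[...,0]>300);q=Pc[m]
print("tall",np.percentile(q,[.5,2,50,98,99.5],axis=0).round())
for x in range(0,700,100):
  k=q[(q[:,1]>x-100)&(q[:,1]<=x)]
  if len(k)>10: print(x,k[:,0].min().round(),np.percentile(k[:,0],2).round(),k[:,2].max().round())
E
```

```text
tool axes cols
 [[-0.001  0.437  0.9  ]
 [-0.001  0.9   -0.437]
 [-1.    -0.001 -0.   ]]
pin top z~24 [[ 444.16876728 -150.29316082   24.        ]]
bar corners [[ 504.5  -51.8]
 [ 479.8  -56.8]
 [ 556.  -277. ]
 [ 526.8 -281.9]]
len 230.45292028889568 yaw 0.21517396996237895
side corners [[ 505.5  -36.4]
 [ 482.3  -48.6]
 [ 553.  -267.9]
 [ 526.2 -272.3]]
len 232.14842303240454 yaw 0.19825671641911385 [492.18626784 -54.30471381] [493.89136894 -42.49044362] [ 541.39197381 -279.44322   ] [ 539.61543744 -270.09140996]
tab top/side [[ 536.7 -183.7   70. ]
 [ 498.  -190.6   70. ]] [[ 539.5 -188.5   70. ]
 [ 500.2 -195.1   70. ]]
tall [[ 562.   12.   91.]
 [ 579.   55.   93.]
 [ 744.  280.  219.]
 [1063.  374.  278.]
 [1102.  379.  279.]]
0 625.0 627.0 98.0
100 620.0 631.0 187.0
200 597.0 614.0 214.0
300 569.0 584.0 280.0
400 538.0 567.0 270.0
```

Call:
{"method": "apply_moves", "body": {"increments": [{"gripper": 0,"delta_pos": [-2,0,0],"dr": [0,0,0]},{"gripper": 0,"delta_pos": [-2.5,0,0],"dr": [0,0,0]},{"gripper": 0,"delta_pos": [-2.5,0,0],"dr": [0,0,0]},{"gripper": 0,"delta_pos": [-2.5,0,0],"dr": [0,0,0]},{"gripper": 0,"delta_pos": [-1,0,0],"dr": [0,0,0]}]}}

```text
t: 0.52
ee_pos: [273.4, 563.4, 305.1]
orientation: [0.358, 1.541, -0.351]
ft_force: [1.0, 0.9, 0.7]
width: 58.1
```

Call:
{"method": "apply_moves", "body": {"increments": [{"gripper": 0,"delta_pos": [0,-2.4,2.3],"dr": [0,0,0]},{"gripper": 0,"delta_pos": [0,-2.4,2.3],"dr": [0,0,0]},{"gripper": 0,"delta_pos": [0,-2.4,2.3],"dr": [0,0,0]},{"gripper": 0,"delta_pos": [0,-2.4,2.3],"dr": [0,0,0]},{"gripper": 0,"delta_pos": [0,-2.4,2.3],"dr": [0,0,0]}]}}

```text
t: 0.93
ee_pos: [323.7, 402.3, 300.7]
orientation: [0.353, 1.542, -0.355]
ft_force: [0.4, -0.0, -0.5]
width: 24.7
```

Call:
{"method": "apply_moves", "body": {"increments": [{"gripper": 0,"delta_pos": [0,-2.4,2.3],"dr": [0,0,0]},{"gripper": 0,"delta_pos": [0,-2.4,2.3],"dr": [0,0,0]},{"gripper": 0,"delta_pos": [0,-2.4,2.3],"dr": [0,0,0]},{"gripper": 0,"delta_pos": [0,-2.4,2.3],"dr": [0,0,0]},{"gripper": 0,"delta_pos": [0,-2.4,2.3],"dr": [0,0,0]}]}}

```text
t: 1.35
ee_pos: [374.7, 244.2, 301.0]
orientation: [0.353, 1.542, -0.355]
ft_force: [-0.8, -0.3, -0.9]
width: 0.3
```

Call:
{"method": "apply_moves", "body": {"increments": [{"gripper": 0,"delta_pos": [0,-2.4,2.3],"dr": [0,0,0]},{"gripper": 0,"delta_pos": [0,-2.4,2.3],"dr": [0,0,0]},{"gripper": 0,"delta_pos": [0,-2.4,2.3],"dr": [0,0,0]},{"gripper": 0,"delta_pos": [0,-2.4,2.3],"dr": [0,0,0]},{"gripper": 0,"delta_pos": [0,-2.4,2.3],"dr": [0,0,0]}]}}

```text
t: 1.77
ee_pos: [425.8, 86.1, 301.1]
orientation: [0.354, 1.542, -0.354]
ft_force: [0.9, 0.1, -0.2]
width: 0.5
```

Call:
{"method": "apply_moves", "body": {"increments": [{"gripper": 0,"delta_pos": [0,-2.4,2.3],"dr": [0,0,0]},{"gripper": 0,"delta_pos": [0,-2.4,2.3],"dr": [0,0,0]},{"gripper": 0,"delta_pos": [0,-2.4,2.3],"dr": [0,0,0]},{"gripper": 0,"delta_pos": [0,-2.4,2.3],"dr": [0,0,0]},{"gripper": 0,"delta_pos": [0,-2.4,2.3],"dr": [0,0,0]}]}}

```text
t: 2.18
ee_pos: [476.8, -72.0, 301.0]
orientation: [0.355, 1.543, -0.355]
ft_force: [-0.3, 0.3, 0.9]
width: 0.8
```

Call:
{"method": "apply_moves", "body": {"increments": [{"gripper": 0,"delta_pos": [0,-2.4,2.3],"dr": [0,0,0]},{"gripper": 0,"delta_pos": [0,-2.4,2.3],"dr": [0,0,0]},{"gripper": 0,"delta_pos": [0,-2.4,2.3],"dr": [0,0,0]},{"gripper": 0,"delta_pos": [0,-2.4,2.3],"dr": [0,0,0]},{"gripper": 0,"delta_pos": [0,-2.4,2.3],"dr": [0,0,0]}]}}

```text
t: 2.6
ee_pos: [528.0, -230.1, 300.7]
orientation: [0.355, 1.543, -0.354]
ft_force: [0.4, 0.4, 0.0]
width: 0.5
```

Call:
{"method": "apply_moves", "body": {"increments": [{"gripper": 0,"delta_pos": [0,0,0],"dr": [0.09,0,0]},{"gripper": 0,"delta_pos": [0,0,0],"dr": [0.09,0,0]},{"gripper": 0,"delta_pos": [0,0,0],"dr": [0.09,0,0]},{"gripper": 0,"delta_pos": [0,0,0],"dr": [0.09,0,0]},{"gripper": 0,"delta_pos": [0,0,0],"dr": [0.09,0,0]}]}}

```text
t: 3.02
ee_pos: [527.7, -228.5, 300.5]
orientation: [0.708, 1.454, -0.708]
ft_force: [-0.1, -0.4, -0.6]
width: 0.7
```

Call:
{"method": "apply_moves", "body": {"increments": [{"gripper": 0,"delta_pos": [0,0,0],"dr": [0.09,0,0]},{"gripper": 0,"delta_pos": [0,0,0],"dr": [0.09,0,0]},{"gripper": 0,"delta_pos": [0,0,0],"dr": [0.09,0,0]},{"gripper": 0,"delta_pos": [0,0,0],"dr": [0.09,0,0]},{"gripper": 0,"delta_pos": [0,0,0],"dr": [0.1,0,0]}]}}

```text
t: 3.43
ee_pos: [527.7, -228.3, 300.6]
orientation: [1.057, 1.301, -1.058]
ft_force: [-0.2, 0.0, -0.2]
width: 0.8
```

```bash
cat > st.py <<'E'
from workcell import ctrl
import numpy as np
from scipy.spatial.transform import Rotation as Rn
yaw=0.21; bt=np.array([511,-138.]); ex=np.array([np.cos(yaw),np.sin(yaw)]); ey=np.array([-ex[1],ex[0]])
o=ctrl.get_obs(); R=Rn.from_rotvec(o["orientation"]).as_matrix(); p=o["ee_pos"]; q=p[:2]-bt
print("t",o["t"],"local",(q@ex).round(1),(q@ey).round(1),"tip z",(p[2]-8).round(1),"F local",(o["ft_force"][:2]@ex).round(2),(o["ft_force"][:2]@ey).round(2),o["ft_force"][2].round(2),"w",o["width"].round(1))
print("ee",p.round(1),"heading tool y",np.arctan2(R[1,1],R[0,1]).round(4),"tool x",R[:,0].round(3),"q6",o["qpos"].round(2))
E
python3 st.py
```

```text
Traceback (most recent call last):
  File "st.py", line 6, in <module>
    print("t",o["t"],"local",(q@ex).round(1),(q@ey).round(1),"tip z",(p[2]-8).round(1),"F local",(o["ft_force"][:2]@ex).round(2),(o["ft_force"][:2]@ey).round(2),o["ft_force"][2].round(2),"w",o["width"].round(1))
                                                                                                                                                                                               ^^^^^^^^^^^^^^^^
AttributeError: 'float' object has no attribute 'round'
```

Call:
{"method": "apply_moves", "body": {"increments": [{"gripper": 0,"delta_pos": [3.6,0.25,0],"dr": [0,0,0]},{"gripper": 0,"delta_pos": [3.6,0,0],"dr": [0,0,0]},{"gripper": 0,"delta_pos": [3.6,0,0],"dr": [0,0,0]},{"gripper": 0,"delta_pos": [3.6,0,0],"dr": [0,0,0]},{"gripper": 0,"delta_pos": [3.6,0,0],"dr": [0,0,0]}]}}

```text
t: 3.85
ee_pos: [529.9, -227.7, 119.5]
orientation: [1.054, 1.302, -1.054]
ft_force: [1.1, 0.6, -0.5]
width: 0.7
```

Call:
{"method": "apply_moves", "body": {"increments": [{"gripper": 0,"delta_pos": [2.5,0,0],"dr": [0,0,0]},{"gripper": 0,"delta_pos": [1.5,0,0],"dr": [0,0,0]},{"gripper": 0,"delta_pos": [0.9,0,0],"dr": [0,0,0]},{"gripper": 0,"delta_pos": [0,0,0],"dr": [0,0,0]},{"gripper": 0,"delta_pos": [0,0,0],"dr": [0,0,0]}]}}

```text
t: 4.27
ee_pos: [530.5, -228.0, 72.6]
orientation: [1.054, 1.301, -1.054]
ft_force: [-0.1, -0.3, 1.1]
width: 0.5
```

```bash
sed -i 's/,o\["width"\].round(1)/,round(float(o["width"]),1)/' st.py; python3 st.py; python3 - <<'E'
from workcell import ctrl
from h import *
d=ctrl.get_image("side"); np.savez("pics/side1.npz",**d)
cv2.imwrite("pics/side1.png",cv2.resize(d["img"][100:205,200:340,::-1],None,fx=5.7,fy=5.7,interpolation=cv2.INTER_CUBIC))
E
```

```text
t 4.2667 local 0.4 -92.1 tip z 64.6 F local -0.13 -0.24 1.05 w 0.5
ee [ 530.5 -228.    72.6] heading tool y 0.2089 tool x [-0.001  0.    -1.   ] q6 [-0.43  0.52  1.81  0.    0.81 -0.64]
```

View pics/side1.png

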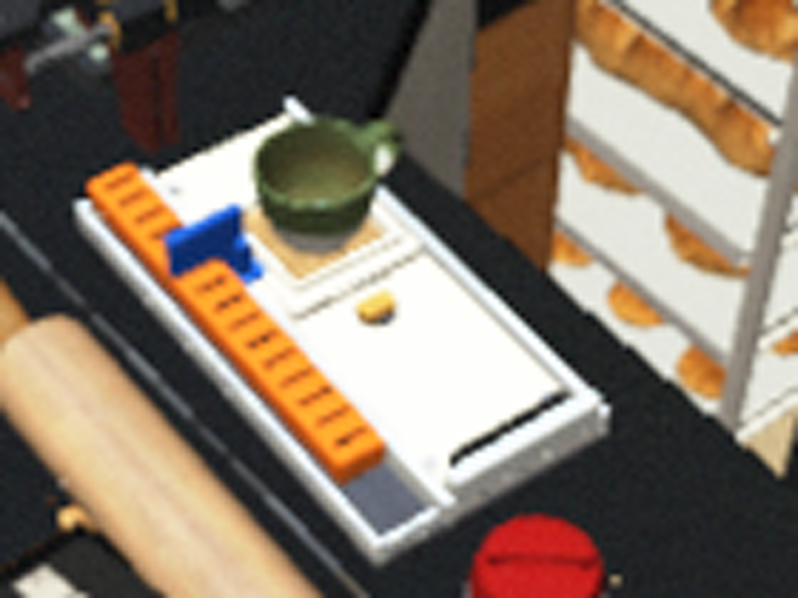

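```bash
python3 - <<'E'
from workcell import ctrl
from h import *
a=load("side1")
print(w2p(a,[[530.5,-228,64.6],[530.5,-228,150],[0,0,0]]),w2p(load("side0"),[[0,0,0]]))
d=ctrl.get_image("top"); np.savez("pics/top1.npz",**d); print(w2p(d,[[530.5,-228,64.6]]))
cv2.imwrite("pics/full1.png",np.vstack([cv2.resize(x["img"][:,:,::-1],(400,300)) for x in(a,d)]))
E
```

```text
[[226.39875681 132.33818169]
 [223.67282087 108.76718444]
 [421.04797671 147.61462807]] [[421.04797671 147.61462807]]
[[356.52040779 211.92198598]]
```

View pics/full1.png

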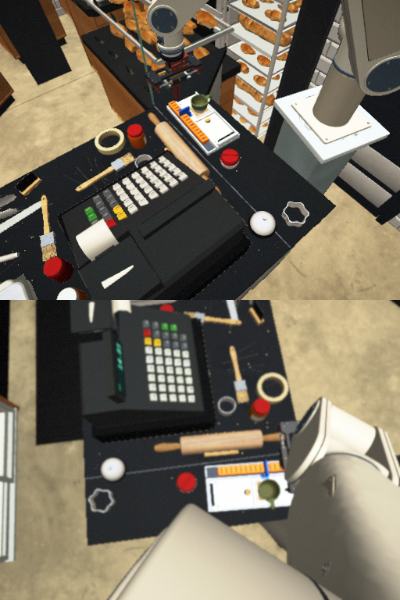

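The side picture shows the dark-red closed fingertips (crop ≈ (150,165), i.e. pixel (226,129), expected (226,132)), just above the rear of the bar and behind the blue tab. The agreement is good, so I'll descend.

Call:
{"method": "apply_moves", "body": {"increments": [{"gripper": 0,"delta_pos": [1.2,0,0],"dr": [0,0,0]},{"gripper": 0,"delta_pos": [0.8,0,0],"dr": [0,0,0]},{"gripper": 0,"delta_pos": [0.2,0,0],"dr": [0,0,0]},{"gripper": 0,"delta_pos": [0,0,0],"dr": [0,0,0]},{"gripper": 0,"delta_pos": [0,0,0],"dr": [0,0,0]}]}}

```text
t: 4.78
ee_pos: [530.5, -228.0, 50.5]
orientation: [1.054, 1.301, -1.054]
ft_force: [0.6, -0.8, -1.0]
width: 0.6
```

Call:
{"method": "apply_moves", "body": {"increments": [{"gripper": 0,"delta_pos": [0.2,0,0],"dr": [0,0,0]},{"gripper": 0,"delta_pos": [0.1,0,0],"dr": [0,0,0]},{"gripper": 0,"delta_pos": [0.1,0,0],"dr": [0,0,0]},{"gripper": 0,"delta_pos": [0.1,0,0],"dr": [0,0,0]},{"gripper": 0,"delta_pos": [0,0,0],"dr": [0,0,0]}]}}

```text
t: 5.2
ee_pos: [530.6, -228.0, 45.7]
orientation: [1.054, 1.301, -1.054]
ft_force: [0.7, -0.5, -0.2]
width: 0.2
```

```bash
python3 st.py
```

```text
t 5.2 local 0.4 -92.1 tip z 37.7 F local 0.58 -0.64 -0.17 w 0.2
ee [ 530.6 -228.    45.7] heading tool y 0.209 tool x [-0.  0. -1.] q6 [-0.43  0.57  1.82 -0.    0.75 -0.64]
```

Call:
{"method": "apply_moves", "body": {"increments": [{"gripper": 0,"delta_pos": [0.1,0,0],"dr": [0,0,0]},{"gripper": 0,"delta_pos": [0.1,0,0],"dr": [0,0,0]},{"gripper": 0,"delta_pos": [0.1,0,0],"dr": [0,0,0]},{"gripper": 0,"delta_pos": [0,0,0],"dr": [0,0,0]},{"gripper": 0,"delta_pos": [0,0,0],"dr": [0,0,0]}]}}

```text
t: 5.62
ee_pos: [530.6, -228.0, 42.7]
orientation: [1.054, 1.301, -1.054]
ft_force: [0.8, -0.0, 0.2]
width: 0.5
```

Call:
{"method": "apply_moves", "body": {"increments": [{"gripper": 0,"delta_pos": [0.1,0,0],"dr": [0,0,0]},{"gripper": 0,"delta_pos": [0.1,0,0],"dr": [0,0,0]},{"gripper": 0,"delta_pos": [0.1,0,0],"dr": [0,0,0]},{"gripper": 0,"delta_pos": [0,0,0],"dr": [0,0,0]},{"gripper": 0,"delta_pos": [0,0,0],"dr": [0,0,0]}]}}

```text
t: 6.03
ee_pos: [530.5, -228.0, 39.7]
orientation: [1.054, 1.301, -1.054]
ft_force: [0.1, 0.5, 0.1]
width: 0.6
```

No reaction force even with the tip at a nominal 31.7 mm, so I'll look before going further.

```bash
python3 - <<'E'
from workcell import ctrl
from h import *
d=ctrl.get_image("side"); np.savez("pics/side2.npz",**d)
print(w2p(d,[[530.5,-228,31.7],[530.5,-228,100]]))
cv2.imwrite("pics/side2.png",cv2.resize(d["img"][70:170,190:300,::-1],None,fx=6,fy=6,interpolation=cv2.INTER_CUBIC))
E
```

```text
[[227.35310421 140.57756835]
 [225.3147223  122.97111608]]
```

View pics/side2.png

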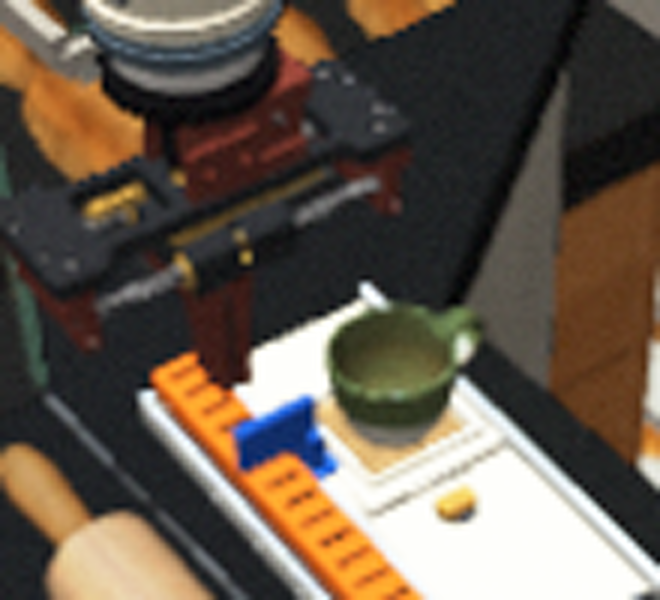

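```bash
python3 - <<'E'
from h import *
d=load("side2");P=cloud(d)
for v in range(116,146,2): print(v,[tuple(P[v,u].round().astype(int)) for u in (222,225,228,231)],[tuple(d["img"][v,u]) for u in (225,229)])
d0=load("side0");t0=load("top0")
import sys
for n,d in(("side",d0),("top",t0)):
    Q=cloud(d); h=cv2.cvtColor(d["img"],cv2.COLOR_RGB2HSV)
    m=(cv2.inRange(h,(8,170,120),(22,255,255))>0)&(Q[...,2]>34)&(Q[...,2]<42)&(Q[...,0]>460)&(Q[...,0]<570)&(Q[...,1]<-20)&(Q[...,1]>-300)
    print(n,m.sum(),cv2.minAreaRect(Q[m][:,:2].astype(np.float32)),np.median(Q[m][:,2]))
    b=(cv2.inRange(h,(105,120,60),(130,255,255))>0)&(Q[...,2]>62)&(Q[...,2]<75); print(Q[b].mean(0),Q[b].min(0),Q[b].max(0),b.sum())
E
```

```text
116 [(np.int64(547), np.int64(-192), np.int64(160)), (np.int64(539), np.int64(-191), np.int64(158)), (np.int64(531), np.int64(-193), np.int64(153)), (np.int64(515), np.int64(-219), np.int64(127))] [(np.uint8(22), np.uint8(24), np.uint8(24)), (np.uint8(30), np.uint8(19), np.uint8(17))]
118 [(np.int64(547), np.int64(-194), np.int64(152)), (np.int64(533), np.int64(-215), np.int64(129)), (np.int64(525), np.int64(-216), np.int64(126)), (np.int64(515), np.int64(-221), np.int64(118))] [(np.uint8(36), np.uint8(22), np.uint8(25)), (np.uint8(55), np.uint8(27), np.uint8(22))]
120 [(np.int64(540), np.int64(-224), np.int64(118)), (np.int64(534), np.int64(-214), np.int64(123)), (np.int64(526), np.int64(-214), np.int64(120)), (np.int64(516), np.int64(-219), np.int64(113))] [(np.uint8(60), np.uint8(29), np.uint8(24)), (np.uint8(61), np.uint8(29), np.uint8(23))]
122 [(np.int64(539), np.int64(-230), np.int64(105)), (np.int64(534), np.int64(-216), np.int64(115)), (np.int64(525), np.int64(-218), np.int64(110)), (np.int64(517), np.int64(-219), np.int64(106))] [(np.uint8(59), np.uint8(27), np.uint8(25)), 
[... 3003 characters left out ...]
np.int64(-208), np.int64(38)), (np.int64(533), np.int64(-183), np.int64(61))] [(np.uint8(216), np.uint8(100), np.uint8(28)), (np.uint8(129), np.uint8(86), np.uint8(98))]
side 483 ((517.33837890625, -161.5826416015625), (24.918441772460938, 233.76467895507812), 11.838787078857422) 38.337280996205095
[ 519.1813717  -187.14931577   67.79922079] [ 499.14613496 -192.8980989    62.05343419] [ 537.31478806 -182.8819339    72.0737077 ] 43
top 594 ((516.3086547851562, -166.47848510742188), (22.727474212646484, 231.30288696289062), 11.928132057189941) 37.09942083028644
[ 518.0697613  -191.61260218   67.66943361] [ 497.42780526 -198.64995905   62.04727934] [ 538.96524502 -186.36761128   72.78516633] 53
```

```bash
python3 - <<'E'
from h import *
for n in("side1","side2"):
    d=load(n);P=cloud(d)
    x=P[...,0];y=P[...,1];z=P[...,2]
    ex=np.array([np.cos(.21),np.sin(.21)]);ey=np.array([-ex[1],ex[0]])
    q=P[...,:2]-np.array([530.5,-228]);lx=q@ex;ly=q@ey
    dark=d["img"].max(-1)<90
    for a in range(-110,111,20):
        m=dark&(abs(lx-a)<10)&(abs(ly)<60)&(z>45)&(z<250)
        if m.sum()>3: print(n,a,m.sum(),"zmin",np.percentile(z[m],[0,5,20]).round(),"ly at low",ly[m][z[m]<np.percentile(z[m],20)].mean().round())
E
```

```text
side1 -110 6 zmin [61. 64. 70.] ly at low 39.0
side1 -90 146 zmin [49. 53. 60.] ly at low 25.0
side1 -70 244 zmin [46. 52. 74.] ly at low 16.0
side1 -50 101 zmin [50. 53. 62.] ly at low 43.0
side1 -30 111 zmin [ 68. 189. 202.] ly at low 34.0
side1 -10 244 zmin [ 98. 110. 140.] ly at low 12.0
side1 10 345 zmin [100. 113. 148.] ly at low 6.0
side1 30 158 zmin [175. 184. 194.] ly at low 13.0
side1 50 98 zmin [190. 193. 213.] ly at low 20.0
side1 70 234 zmin [ 46. 182. 192.] ly at low 15.0
side1 90 107 zmin [184. 204. 211.] ly at low 12.0
side2 -110 7 zmin [59. 60. 62.] ly at low 40.0
side2 -90 142 zmin [47. 54. 60.] ly at low 26.0
side2 -70 232 zmin [46. 51. 70.] ly at low 16.0
side2 -50 97 zmin [49. 53. 62.] ly at low 44.0
side2 -30 153 zmin [ 64. 159. 171.] ly at low 31.0
side2 -10 271 zmin [ 71.  91. 124.] ly at low 12.0
side2 10 386 zmin [ 67.  83. 123.] ly at low 6.0
side2 30 212 zmin [143. 153. 167.] ly at low 9.0
side2 50 75 zmin [157. 162. 181.] ly at low 18.0
side2 70 219 zmin [ 45. 149. 163.] ly at low 16.0
side2 90 101 zmin [168. 172. 180.] ly at low 10.0
```

The depth shows the fingertips really at z≈66 and the body at ≈147. That is a constant +34 mm against the reported TCP in both pictures, which explains why there was no contact. I'll go down the remaining ~28 mm, finishing by feel.

Call:
{"method": "apply_moves", "body": {"increments": [{"gripper": 0,"delta_pos": [0.8,0,0],"dr": [0,0,0]},{"gripper": 0,"delta_pos": [0.8,0,0],"dr": [0,0,0]},{"gripper": 0,"delta_pos": [0.5,0,0],"dr": [0,0,0]},{"gripper": 0,"delta_pos": [0,0,0],"dr": [0,0,0]},{"gripper": 0,"delta_pos": [0,0,0],"dr": [0,0,0]}]}}

```text
t: 6.5
ee_pos: [530.1, -227.8, 18.0]
orientation: [1.054, 1.302, -1.054]
ft_force: [-0.0, -0.2, 0.5]
width: 0.3
```

Call:
{"method": "apply_moves", "body": {"increments": [{"gripper": 0,"delta_pos": [0.1,0,0],"dr": [0,0,0]},{"gripper": 0,"delta_pos": [0.1,0,0],"dr": [0,0,0]},{"gripper": 0,"delta_pos": [0.1,0,0],"dr": [0,0,0]},{"gripper": 0,"delta_pos": [0,0,0],"dr": [0,0,0]},{"gripper": 0,"delta_pos": [0,0,0],"dr": [0,0,0]}]}}

```text
t: 6.92
ee_pos: [530.7, -228.1, 15.9]
orientation: [1.054, 1.301, -1.054]
ft_force: [0.4, -0.0, -0.6]
width: 0.3
```

Call:
{"method": "apply_moves", "body": {"increments": [{"gripper": 0,"delta_pos": [0.1,0,0],"dr": [0,0,0]},{"gripper": 0,"delta_pos": [0.1,0,0],"dr": [0,0,0]},{"gripper": 0,"delta_pos": [0,0,0],"dr": [0,0,0]},{"gripper": 0,"delta_pos": [0,0,0],"dr": [0,0,0]},{"gripper": 0,"delta_pos": [0,0,0],"dr": [0,0,0]}]}}

```text
t: 7.33
ee_pos: [530.6, -228.0, 13.8]
orientation: [1.054, 1.301, -1.054]
ft_force: [0.9, -0.0, 0.1]
width: 0.7
```

Call:
{"method": "apply_moves", "body": {"increments": [{"gripper": 0,"delta_pos": [0.1,0,0],"dr": [0,0,0]},{"gripper": 0,"delta_pos": [0.1,0,0],"dr": [0,0,0]},{"gripper": 0,"delta_pos": [0,0,0],"dr": [0,0,0]},{"gripper": 0,"delta_pos": [0,0,0],"dr": [0,0,0]},{"gripper": 0,"delta_pos": [0,0,0],"dr": [0,0,0]}]}}

```text
t: 7.75
ee_pos: [530.8, -228.1, 12.0]
orientation: [1.054, 1.301, -1.054]
ft_force: [-1.2, 0.2, 4.1]
width: 0.8
```

Call:
{"method": "apply_moves", "body": {"increments": [{"gripper": 0,"delta_pos": [0.1,0,0],"dr": [0,0,0]},{"gripper": 0,"delta_pos": [0.1,0,0],"dr": [0,0,0]},{"gripper": 0,"delta_pos": [0,0,0],"dr": [0,0,0]},{"gripper": 0,"delta_pos": [0,0,0],"dr": [0,0,0]},{"gripper": 0,"delta_pos": [0,0,0],"dr": [0,0,0]}]}}

```text
t: 8.17
ee_pos: [530.8, -228.1, 9.8]
orientation: [1.054, 1.301, -1.054]
ft_force: [-0.9, -0.4, 3.9]
width: 0.5
```

Call:
{"method": "apply_moves", "body": {"increments": [{"gripper": 0,"delta_pos": [0.1,0,0],"dr": [0,0,0]},{"gripper": 0,"delta_pos": [0,0,0],"dr": [0,0,0]},{"gripper": 0,"delta_pos": [0,0,0],"dr": [0,0,0]},{"gripper": 0,"delta_pos": [0,0,0],"dr": [0,0,0]},{"gripper": 0,"delta_pos": [0,0,0],"dr": [0,0,0]}]}}

```text
t: 8.58
ee_pos: [530.8, -228.1, 8.8]
orientation: [1.054, 1.3, -1.054]
ft_force: [-0.6, -0.9, 3.9]
width: 0.5
```

Call:
{"method": "apply_moves", "body": {"increments": [{"gripper": 0,"delta_pos": [0.1,0,0],"dr": [0,0,0]},{"gripper": 0,"delta_pos": [0.1,0,0],"dr": [0,0,0]},{"gripper": 0,"delta_pos": [0.1,0,0],"dr": [0,0,0]},{"gripper": 0,"delta_pos": [0.1,0,0],"dr": [0,0,0]},{"gripper": 0,"delta_pos": [0,0,0],"dr": [0,0,0]}]}}

```text
t: 9.0
ee_pos: [530.8, -228.1, 4.7]
orientation: [1.054, 1.301, -1.054]
ft_force: [0.2, -1.0, 5.4]
width: 0.9
```

Call:
{"method": "apply_moves", "body": {"increments": [{"gripper": 0,"delta_pos": [0.05,0,0],"dr": [0,0,0]},{"gripper": 0,"delta_pos": [0,0,0],"dr": [0,0,0]},{"gripper": 0,"delta_pos": [0,0,0],"dr": [0,0,0]},{"gripper": 0,"delta_pos": [0,0,0],"dr": [0,0,0]},{"gripper": 0,"delta_pos": [0,0,0],"dr": [0,0,0]}]}}

```text
t: 9.42
ee_pos: [530.8, -228.1, 4.3]
orientation: [1.054, 1.301, -1.054]
ft_force: [1.1, -0.1, 5.4]
width: 0.5
```

```bash
python3 st.py;python3 - <<'E'
from workcell import ctrl
from h import *
d=ctrl.get_image("side"); np.savez("pics/side3.npz",**d)
ex=np.array([np.cos(.21),np.sin(.21)]);ey=np.array([-ex[1],ex[0]])
for n in("side0","side3"):
    d=load(n);Q=cloud(d);h=cv2.cvtColor(d["img"],cv2.COLOR_RGB2HSV);q=(Q[...,:2]-[511,-138]);lx=q@ex;ly=q@ey
    m=(cv2.inRange(h,(8,170,120),(22,255,255))>0)&(abs(lx)<11)&(ly>-40)&(ly<75);print(n,"bar z",np.median(Q[m][:,2]),m.sum())
    b=(cv2.inRange(h,(105,120,60),(130,255,255))>0)&(Q[...,2]>45)&(Q[...,2]<75);print("tab ly",np.median(ly[b]),b.sum())
E
```

```text
t 9.4167 local 0.6 -92.2 tip z -3.7 F local 1.03 -0.33 5.41 w 0.5
ee [ 530.8 -228.1    4.3] heading tool y 0.209 tool x [ 0. -0. -1.] q6 [-0.43  0.63  1.83  0.    0.68 -0.64]
side0 bar z 38.43621133564264 256
tab ly -49.12402276758243 95
side3 bar z 30.527963416419873 245
tab ly -49.24841215270722 97
```

Call:
{"method": "apply_moves", "body": {"increments": [{"gripper": 0,"delta_pos": [0.05,0,-0.2],"dr": [0,0,0]},{"gripper": 0,"delta_pos": [0,0,-0.4],"dr": [0,0,0]},{"gripper": 0,"delta_pos": [0,0,-0.4],"dr": [0,0,0]},{"gripper": 0,"delta_pos": [0,0,-0.4],"dr": [0,0,0]},{"gripper": 0,"delta_pos": [0,0,-0.2],"dr": [0,0,0]}]}}

```text
t: 9.88
ee_pos: [528.3, -213.0, 4.2]
orientation: [1.053, 1.298, -1.053]
ft_force: [0.6, -4.5, 5.3]
width: 0.2
```

Call:
{"method": "apply_moves", "body": {"increments": [{"gripper": 0,"delta_pos": [0,0,-0.1],"dr": [0,0,0]},{"gripper": 0,"delta_pos": [0,0,-0.1],"dr": [0,0,0]},{"gripper": 0,"delta_pos": [0,0,-0.1],"dr": [0,0,0]},{"gripper": 0,"delta_pos": [0,0,-0.1],"dr": [0,0,0]},{"gripper": 0,"delta_pos": [0,0,-0.1],"dr": [0,0,0]}]}}

```text
t: 10.3
ee_pos: [527.4, -208.5, 4.2]
orientation: [1.053, 1.298, -1.053]
ft_force: [-0.0, -3.0, 5.3]
width: 0.3
```

Call:
{"method": "apply_moves", "body": {"increments": [{"gripper": 0,"delta_pos": [0,0,-0.1],"dr": [0,0,0]},{"gripper": 0,"delta_pos": [0,0,-0.1],"dr": [0,0,0]},{"gripper": 0,"delta_pos": [0,0,-0.1],"dr": [0,0,0]},{"gripper": 0,"delta_pos": [0,0,-0.1],"dr": [0,0,0]},{"gripper": 0,"delta_pos": [0,0,-0.1],"dr": [0,0,0]}]}}

```text
t: 10.72
ee_pos: [526.4, -203.8, 4.2]
orientation: [1.053, 1.298, -1.053]
ft_force: [1.5, -5.8, 4.6]
width: 0.2
```

```bash
cat > look.py <<'E'
import sys
from workcell import ctrl
from h import *
exec(open("st.py").read())
d=ctrl.get_image("side"); np.savez(f"pics/{sys.argv[1]}.npz",**d)
Q=cloud(d);h=cv2.cvtColor(d["img"],cv2.COLOR_RGB2HSV);q=(Q[...,:2]-bt);lx=q@ex;ly=q@ey
m=(cv2.inRange(h,(8,170,120),(22,255,255))>0)&(abs(lx)<11)&(ly>-140)&(ly<82)&(Q[...,2]<45);print("bar z",np.median(Q[m][:,2]),m.sum())
b=(cv2.inRange(h,(105,120,60),(130,255,255))>0)&(Q[...,2]>45)&(Q[...,2]<75);print("tab front ly",np.median(ly[b]),b.sum())
E
python3 look.py side4
```

```text
t 10.7167 local 1.4 -67.6 tip z -3.8 F local 0.24 -5.99 4.56 w 0.2
ee [ 526.4 -203.8    4.2] heading tool y 0.2093 tool x [ 0.002 -0.002 -1.   ] q6 [-0.39  0.62  1.86 -0.    0.66 -0.6 ]
bar z 30.451944128389194 357
tab front ly -47.3003904017189 104
```

Call:
{"method": "apply_moves", "body": {"increments": [{"gripper": 0,"delta_pos": [0.03,0,-0.15],"dr": [0,0,0]},{"gripper": 0,"delta_pos": [0,0,-0.2],"dr": [0,0,0]},{"gripper": 0,"delta_pos": [0,0,-0.25],"dr": [0,0,0]},{"gripper": 0,"delta_pos": [0,0,-0.25],"dr": [0,0,0]},{"gripper": 0,"delta_pos": [0,0,-0.25],"dr": [0,0,0]}]}}

```text
t: 11.18
ee_pos: [524.2, -193.1, 4.0]
orientation: [1.053, 1.297, -1.053]
ft_force: [0.3, -5.9, 6.8]
width: 0.4
```

Call:
{"method": "apply_moves", "body": {"increments": [{"gripper": 0,"delta_pos": [0,0,-0.25],"dr": [0,0,0]},{"gripper": 0,"delta_pos": [0,0,-0.25],"dr": [0,0,0]},{"gripper": 0,"delta_pos": [0,0,-0.25],"dr": [0,0,0]},{"gripper": 0,"delta_pos": [0,0,-0.25],"dr": [0,0,0]},{"gripper": 0,"delta_pos": [0,0,-0.25],"dr": [0,0,0]}]}}

```text
t: 11.6
ee_pos: [521.7, -180.8, 4.0]
orientation: [1.053, 1.298, -1.053]
ft_force: [0.2, -5.6, 5.7]
width: 0.6
```

```bash
python3 look.py side5
```

```text
t 11.6 local 1.5 -44.1 tip z -4.0 F local -0.97 -5.55 5.71 w 0.6
ee [ 521.7 -180.8    4. ] heading tool y 0.2092 tool x [ 0.003 -0.002 -1.   ] q6 [-0.35  0.61  1.89 -0.    0.64 -0.56]
bar z 30.14494238407347 339
tab front ly -23.884234200699993 111
```

Call:
{"method": "apply_moves", "body": {"increments": [{"gripper": 0,"delta_pos": [0,0,-0.25],"dr": [0,0,0]},{"gripper": 0,"delta_pos": [0,0,-0.25],"dr": [0,0,0]},{"gripper": 0,"delta_pos": [0,0,-0.25],"dr": [0,0,0]},{"gripper": 0,"delta_pos": [0,0,-0.25],"dr": [0,0,0]},{"gripper": 0,"delta_pos": [0,0,-0.25],"dr": [0,0,0]}]}}

```text
t: 12.07
ee_pos: [519.0, -168.5, 4.0]
orientation: [1.053, 1.298, -1.053]
ft_force: [1.5, -5.1, 6.3]
width: 0.3
```

Call:
{"method": "apply_moves", "body": {"increments": [{"gripper": 0,"delta_pos": [0,0,-0.25],"dr": [0,0,0]},{"gripper": 0,"delta_pos": [0,0,-0.25],"dr": [0,0,0]},{"gripper": 0,"delta_pos": [0,0,-0.25],"dr": [0,0,0]},{"gripper": 0,"delta_pos": [0,0,-0.25],"dr": [0,0,0]},{"gripper": 0,"delta_pos": [0,0,-0.25],"dr": [0,0,0]}]}}

```text
t: 12.48
ee_pos: [516.5, -156.2, 4.0]
orientation: [1.053, 1.298, -1.053]
ft_force: [1.0, -6.3, 6.9]
width: 0.5
```

Call:
{"method": "apply_moves", "body": {"increments": [{"gripper": 0,"delta_pos": [0,0,-0.25],"dr": [0,0,0]},{"gripper": 0,"delta_pos": [0,0,-0.25],"dr": [0,0,0]},{"gripper": 0,"delta_pos": [0,0,-0.25],"dr": [0,0,0]},{"gripper": 0,"delta_pos": [0,0,-0.25],"dr": [0,0,0]},{"gripper": 0,"delta_pos": [0,0,-0.25],"dr": [0,0,0]}]}}

```text
t: 12.9
ee_pos: [513.9, -144.0, 4.0]
orientation: [1.053, 1.298, -1.053]
ft_force: [1.4, -5.7, 5.9]
width: 0.1
```

Call:
{"method": "apply_moves", "body": {"increments": [{"gripper": 0,"delta_pos": [0,0,-0.25],"dr": [0,0,0]},{"gripper": 0,"delta_pos": [0,0,-0.25],"dr": [0,0,0]},{"gripper": 0,"delta_pos": [0,0,-0.25],"dr": [0,0,0]},{"gripper": 0,"delta_pos": [0,0,-0.25],"dr": [0,0,0]},{"gripper": 0,"delta_pos": [0,0,-0.25],"dr": [0,0,0]}]}}

```text
t: 13.32
ee_pos: [511.3, -131.7, 4.0]
orientation: [1.053, 1.298, -1.053]
ft_force: [0.6, -6.1, 5.9]
width: 0.2
```

Call:
{"method": "apply_moves", "body": {"increments": [{"gripper": 0,"delta_pos": [0,0,-0.25],"dr": [0,0,0]},{"gripper": 0,"delta_pos": [0,0,-0.25],"dr": [0,0,0]},{"gripper": 0,"delta_pos": [0,0,-0.25],"dr": [0,0,0]},{"gripper": 0,"delta_pos": [0,0,-0.25],"dr": [0,0,0]},{"gripper": 0,"delta_pos": [0,0,-0.25],"dr": [0,0,0]}]}}

```text
t: 13.73
ee_pos: [508.6, -119.4, 3.9]
orientation: [1.054, 1.298, -1.053]
ft_force: [0.8, -5.7, 7.1]
width: 0.3
```

```bash
python3 look.py side6; python3 - <<'E'
from h import *
d=load("side6")
cv2.imwrite("pics/side6.png",cv2.resize(d["img"][70:190,200:330,::-1],None,fx=5,fy=5,interpolation=cv2.INTER_CUBIC))
E
```

```text
t 13.7333 local 1.6 18.7 tip z -4.1 F local -0.35 -5.72 7.07 w 0.3
ee [ 508.6 -119.4    3.9] heading tool y 0.2093 tool x [ 0.002 -0.001 -1.   ] q6 [-0.25  0.58  1.96 -0.    0.6  -0.46]
bar z 30.195792273522592 231
tab front ly 38.81720737534982 109
```

View pics/side6.png

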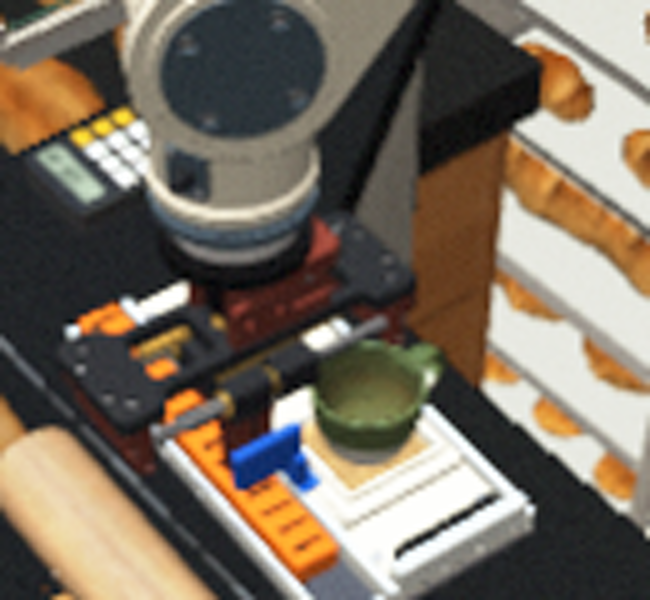

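The crop shows the fingers behind the blue tab at (265,455) with the bar down. The cup is upright in the recess at (370,400), and the black buffer slot is ahead at (445,525).

Call:
{"method": "apply_moves", "body": {"increments": [{"gripper": 0,"delta_pos": [0,0,-0.25],"dr": [0,0,0]},{"gripper": 0,"delta_pos": [0,0,-0.25],"dr": [0,0,0]},{"gripper": 0,"delta_pos": [0,0,-0.25],"dr": [0,0,0]},{"gripper": 0,"delta_pos": [0,0,-0.25],"dr": [0,0,0]},{"gripper": 0,"delta_pos": [0,0,-0.25],"dr": [0,0,0]}]}}

```text
t: 14.2
ee_pos: [506.0, -107.1, 3.9]
orientation: [1.054, 1.298, -1.053]
ft_force: [1.6, -5.4, 5.8]
width: 0.5
```

Call:
{"method": "apply_moves", "body": {"increments": [{"gripper": 0,"delta_pos": [0,0,-0.25],"dr": [0,0,0]},{"gripper": 0,"delta_pos": [0,0,-0.2],"dr": [0,0,0]},{"gripper": 0,"delta_pos": [0,0,-0.2],"dr": [0,0,0]},{"gripper": 0,"delta_pos": [0,0,-0.15],"dr": [0,0,0]},{"gripper": 0,"delta_pos": [0,0,-0.1],"dr": [0,0,0]}]}}

```text
t: 14.62
ee_pos: [504.1, -98.3, 3.9]
orientation: [1.054, 1.298, -1.053]
ft_force: [1.5, -5.0, 6.4]
width: 0.5
```

Call:
{"method": "apply_moves", "body": {"increments": [{"gripper": 0,"delta_pos": [0,0,-0.07],"dr": [0,0,0]},{"gripper": 0,"delta_pos": [0,0,-0.07],"dr": [0,0,0]},{"gripper": 0,"delta_pos": [0,0,-0.06],"dr": [0,0,0]},{"gripper": 0,"delta_pos": [0,0,0],"dr": [0,0,0]},{"gripper": 0,"delta_pos": [0,0,0],"dr": [0,0,0]}]}}

```text
t: 15.03
ee_pos: [503.8, -96.3, 3.9]
orientation: [1.054, 1.298, -1.053]
ft_force: [0.4, -4.3, 6.1]
width: 0.6
```

```bash
python3 look.py side7
```

```text
t 15.0333 local 1.6 42.3 tip z -4.1 F local -0.54 -4.28 6.1 w 0.6
ee [503.8 -96.3   3.9] heading tool y 0.2093 tool x [ 0.002 -0.001 -1.   ] q6 [-0.21  0.57  1.98 -0.    0.59 -0.42]
bar z 30.277777219764726 223
tab front ly 62.320553541656714 111
```

Next, 1 mm creeps until the buffer is felt.

Call:
{"method": "apply_moves", "body": {"increments": [{"gripper": 0,"delta_pos": [0,0,-0.1],"dr": [0,0,0]},{"gripper": 0,"delta_pos": [0,0,-0.1],"dr": [0,0,0]},{"gripper": 0,"delta_pos": [0,0,0],"dr": [0,0,0]},{"gripper": 0,"delta_pos": [0,0,0],"dr": [0,0,0]},{"gripper": 0,"delta_pos": [0,0,0],"dr": [0,0,0]}]}}

```text
t: 15.5
ee_pos: [503.3, -94.3, 3.9]
orientation: [1.054, 1.298, -1.053]
ft_force: [1.5, -4.6, 5.9]
width: 0.5
```

Call:
{"method": "apply_moves", "body": {"increments": [{"gripper": 0,"delta_pos": [0,0,-0.1],"dr": [0,0,0]},{"gripper": 0,"delta_pos": [0,0,0],"dr": [0,0,0]},{"gripper": 0,"delta_pos": [0,0,0],"dr": [0,0,0]},{"gripper": 0,"delta_pos": [0,0,0],"dr": [0,0,0]},{"gripper": 0,"delta_pos": [0,0,0],"dr": [0,0,0]}]}}

```text
t: 15.92
ee_pos: [503.1, -93.3, 3.8]
orientation: [1.054, 1.298, -1.053]
ft_force: [1.4, -5.1, 5.4]
width: 0.4
```

```bash
python3 look.py side8
```

```text
t 15.9167 local 1.6 45.3 tip z -4.2 F local 0.33 -5.24 5.43 w 0.4
ee [503.1 -93.3   3.8] heading tool y 0.2092 tool x [ 0.002 -0.001 -1.   ] q6 [-0.21  0.57  1.98 -0.    0.59 -0.41]
bar z 30.072659851677653 223
tab front ly 65.32188236701626 113
```

Call:
{"method": "apply_moves", "body": {"increments": [{"gripper": 0,"delta_pos": [0,0,-0.1],"dr": [0,0,0]},{"gripper": 0,"delta_pos": [0,0,0],"dr": [0,0,0]},{"gripper": 0,"delta_pos": [0,0,0],"dr": [0,0,0]},{"gripper": 0,"delta_pos": [0,0,0],"dr": [0,0,0]},{"gripper": 0,"delta_pos": [0,0,0],"dr": [0,0,0]}]}}

```text
t: 16.38
ee_pos: [502.9, -92.4, 3.8]
orientation: [1.054, 1.298, -1.053]
ft_force: [1.5, -4.1, 6.1]
width: 0.3
```

Call:
{"method": "apply_moves", "body": {"increments": [{"gripper": 0,"delta_pos": [0,0,-0.07],"dr": [0,0,0]},{"gripper": 0,"delta_pos": [0,0,0],"dr": [0,0,0]},{"gripper": 0,"delta_pos": [0,0,0],"dr": [0,0,0]},{"gripper": 0,"delta_pos": [0,0,0],"dr": [0,0,0]},{"gripper": 0,"delta_pos": [0,0,0],"dr": [0,0,0]}]}}

```text
t: 16.8
ee_pos: [502.8, -91.7, 3.8]
orientation: [1.054, 1.298, -1.053]
ft_force: [0.1, -4.8, 5.8]
width: 0.2
```

```bash
python3 look.py side9; python3 - <<'E'
from h import *
d=load("side9")
cv2.imwrite("pics/side9.png",cv2.resize(d["img"][125:190,230:320,::-1],None,fx=8.5,fy=8.5,interpolation=cv2.INTER_CUBIC))
E
```

```text
t 16.8 local 1.6 47.0 tip z -4.2 F local -0.91 -4.7 5.77 w 0.2
ee [502.8 -91.7   3.8] heading tool y 0.2093 tool x [ 0.002 -0.001 -1.   ] q6 [-0.2   0.57  1.98 -0.    0.59 -0.41]
bar z 30.20457087334626 228
tab front ly 67.1542315682386 111
```

View pics/side9.png

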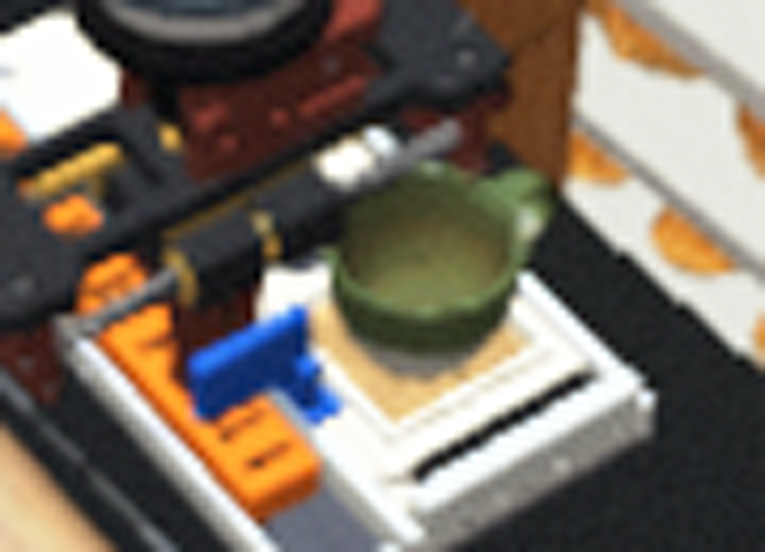

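The carrier's front edge is almost at the black buffer (crop (430,465)), with no force rise yet. I'll keep creeping.

Call:
{"method": "apply_moves", "body": {"increments": [{"gripper": 0,"delta_pos": [0,0,-0.08],"dr": [0,0,0]},{"gripper": 0,"delta_pos": [0,0,0],"dr": [0,0,0]},{"gripper": 0,"delta_pos": [0,0,0],"dr": [0,0,0]},{"gripper": 0,"delta_pos": [0,0,0],"dr": [0,0,0]},{"gripper": 0,"delta_pos": [0,0,0],"dr": [0,0,0]}]}}

```text
t: 17.27
ee_pos: [502.6, -91.0, 3.9]
orientation: [1.054, 1.298, -1.053]
ft_force: [0.9, -4.3, 6.0]
width: 0.3
```

Call:
{"method": "apply_moves", "body": {"increments": [{"gripper": 0,"delta_pos": [0,0,-0.06],"dr": [0,0,0]},{"gripper": 0,"delta_pos": [0,0,0],"dr": [0,0,0]},{"gripper": 0,"delta_pos": [0,0,0],"dr": [0,0,0]},{"gripper": 0,"delta_pos": [0,0,0],"dr": [0,0,0]},{"gripper": 0,"delta_pos": [0,0,0],"dr": [0,0,0]}]}}

```text
t: 17.68
ee_pos: [502.5, -90.4, 3.8]
orientation: [1.054, 1.298, -1.053]
ft_force: [1.1, -5.5, 6.3]
width: 0.5
```

Call:
{"method": "apply_moves", "body": {"increments": [{"gripper": 0,"delta_pos": [0,0,-0.06],"dr": [0,0,0]},{"gripper": 0,"delta_pos": [0,0,0],"dr": [0,0,0]},{"gripper": 0,"delta_pos": [0,0,0],"dr": [0,0,0]},{"gripper": 0,"delta_pos": [0,0,0],"dr": [0,0,0]},{"gripper": 0,"delta_pos": [0,0,0],"dr": [0,0,0]}]}}

```text
t: 18.1
ee_pos: [502.4, -89.8, 3.9]
orientation: [1.054, 1.298, -1.053]
ft_force: [1.1, -4.2, 6.1]
width: 0.6
```

Call:
{"method": "apply_moves", "body": {"increments": [{"gripper": 0,"delta_pos": [0,0,-0.06],"dr": [0,0,0]},{"gripper": 0,"delta_pos": [0,0,0],"dr": [0,0,0]},{"gripper": 0,"delta_pos": [0,0,0],"dr": [0,0,0]},{"gripper": 0,"delta_pos": [0,0,0],"dr": [0,0,0]},{"gripper": 0,"delta_pos": [0,0,0],"dr": [0,0,0]}]}}

```text
t: 18.52
ee_pos: [502.2, -89.2, 3.9]
orientation: [1.054, 1.298, -1.053]
ft_force: [1.1, -4.9, 5.7]
width: 0.6
```

Call:
{"method": "apply_moves", "body": {"increments": [{"gripper": 0,"delta_pos": [0,0,-0.06],"dr": [0,0,0]},{"gripper": 0,"delta_pos": [0,0,0],"dr": [0,0,0]},{"gripper": 0,"delta_pos": [0,0,0],"dr": [0,0,0]},{"gripper": 0,"delta_pos": [0,0,0],"dr": [0,0,0]},{"gripper": 0,"delta_pos": [0,0,0],"dr": [0,0,0]}]}}

```text
t: 18.93
ee_pos: [502.2, -89.2, 3.9]
orientation: [1.053, 1.298, -1.053]
ft_force: [1.2, -8.5, 6.3]
width: 0.6
```

```bash
python3 look.py side10; python3 - <<'E'
from h import *
# slide frame: buffer line, carrier recess etc. in image: black buffer face position from side0 vs carrier front now
bt=np.array([511,-138.]);ex=np.array([np.cos(.21),np.sin(.21)]);ey=np.array([-ex[1],ex[0]])
d=load("side10")
cv2.imwrite("pics/side10.png",cv2.resize(d["img"][150:190,262:312,::-1],None,fx=14,fy=14,interpolation=cv2.INTER_CUBIC))
E
```

```text
t 18.9333 local 1.6 49.6 tip z -4.1 F local -0.56 -8.61 6.32 w 0.6
ee [502.2 -89.2   3.9] heading tool y 0.2094 tool x [ 0.003 -0.002 -1.   ] q6 [-0.2   0.57  1.98 -0.    0.58 -0.41]
bar z 30.21326076984023 227
tab front ly 69.69489419739442 115
```

View pics/side10.png

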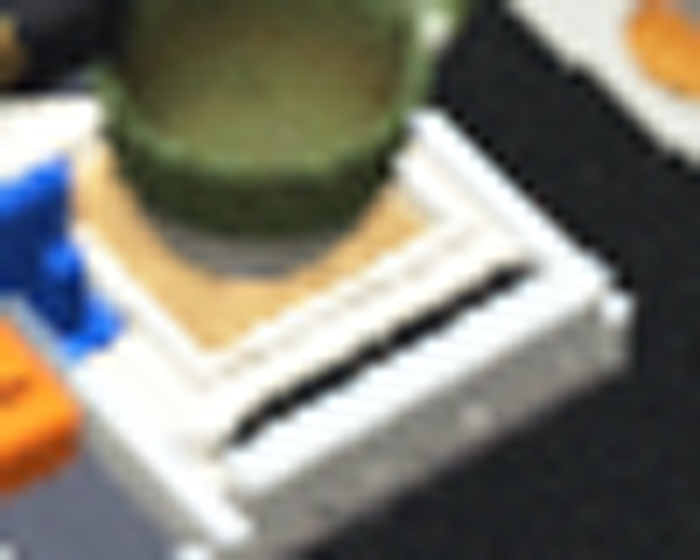

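Buffer reached: the force rose to 8.6 N and the motion stopped. The view shows the carrier edge against the black strip and the cup upright. I'll back the finger off the tab, then lift to let the bar up.

Call:
{"method": "apply_moves", "body": {"increments": [{"gripper": 0,"delta_pos": [0,0,0.1],"dr": [0,0,0]},{"gripper": 0,"delta_pos": [0,0,0.2],"dr": [0,0,0]},{"gripper": 0,"delta_pos": [0,0,0.3],"dr": [0,0,0]},{"gripper": 0,"delta_pos": [0,0,0.3],"dr": [0,0,0]},{"gripper": 0,"delta_pos": [0,0,0],"dr": [0,0,0]}]}}

```text
t: 19.4
ee_pos: [502.2, -96.3, 3.3]
orientation: [1.054, 1.302, -1.055]
ft_force: [0.6, 1.8, 5.4]
width: 0.7
```

Call:
{"method": "apply_moves", "body": {"increments": [{"gripper": 0,"delta_pos": [-0.4,0,0],"dr": [0,0,0]},{"gripper": 0,"delta_pos": [-0.4,0,0],"dr": [0,0,0]},{"gripper": 0,"delta_pos": [-0.6,0,0],"dr": [0,0,0]},{"gripper": 0,"delta_pos": [-1,0,0],"dr": [0,0,0]},{"gripper": 0,"delta_pos": [-1,0,0],"dr": [0,0,0]}]}}

```text
t: 19.82
ee_pos: [502.3, -96.5, 38.1]
orientation: [1.054, 1.302, -1.054]
ft_force: [0.3, -0.6, -0.4]
width: 0.6
```

Call:
{"method": "apply_moves", "body": {"increments": [{"gripper": 0,"delta_pos": [-2,0,0],"dr": [0,0,0]},{"gripper": 0,"delta_pos": [-2,0,0],"dr": [0,0,0]},{"gripper": 0,"delta_pos": [-2,0,0],"dr": [0,0,0]},{"gripper": 0,"delta_pos": [-2,0,0],"dr": [0,0,0]},{"gripper": 0,"delta_pos": [0,0,0],"dr": [0,0,0]}]}}

```text
t: 20.23
ee_pos: [505.1, -97.1, 121.7]
orientation: [1.055, 1.295, -1.051]
ft_force: [0.8, -0.1, -0.5]
width: 0.1
```

```bash
python3 look.py side11; python3 - <<'E'
from h import *
d=load("side11")
cv2.imwrite("pics/side11.png",cv2.resize(d["img"][70:190,200:330,::-1],None,fx=5,fy=5,interpolation=cv2.INTER_CUBIC))
E
```

```text
t 20.2333 local 2.8 41.2 tip z 113.7 F local 0.75 -0.24 -0.53 w 0.1
ee [505.1 -97.1 121.7] heading tool y 0.209 tool x [ 0.006 -0.001 -1.   ] q6 [-0.21  0.37  1.93 -0.    0.84 -0.42]
bar z 38.6458429634985 391
tab front ly 69.73773389651782 100
```

View pics/side11.png

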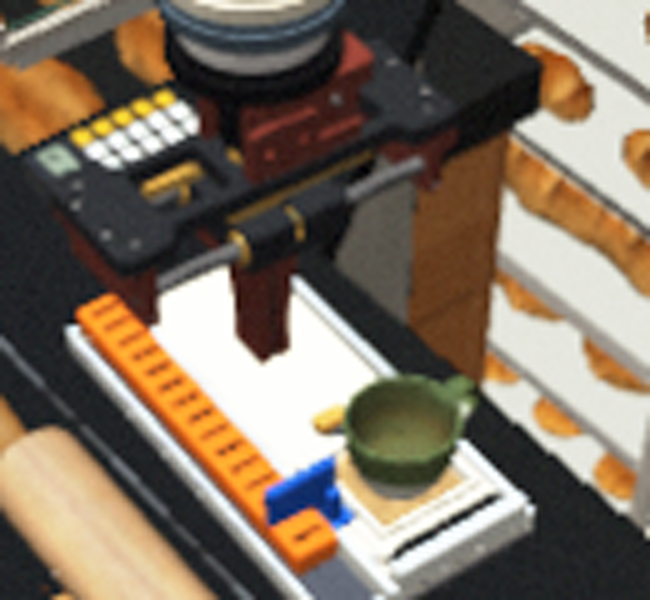

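The bar is back up (z 38.6) with the pin raised behind the carrier at (328,418). The tab has not moved (69.7), the cup is upright, and the robot is clear, so I'm handing in.

Call:
{"method": "apply_moves", "body": {"increments": [{"gripper": 0,"delta_pos": [-1,0,0],"dr": [0,0,0]},{"gripper": 0,"delta_pos": [0,0,0],"dr": [0,0,0]},{"gripper": 0,"delta_pos": [0,0,0],"dr": [0,0,0]},{"gripper": 0,"delta_pos": [0,0,0],"dr": [0,0,0]},{"gripper": 0,"delta_pos": [0,0,0],"dr": [0,0,0]}]}}

```text
t: 20.7
ee_pos: [502.2, -96.5, 126.8]
orientation: [1.054, 1.302, -1.055]
ft_force: [-0.4, 0.6, 0.4]
width: 0.3
```

```bash
python3 -c "
from workcell import ctrl
print(ctrl.close_job())"
```

```text
the job is handed in; nothing more can be done
None
```

I pressed the bar about 8 mm down with closed fingertips. Holding it down, I pushed the carrier by its tab about 119 mm, until the buffer was felt. There the sideways force rose from about 5 to 8.6 N and the carrier stopped. I then backed off the tab and lifted clear, and handed in at about 20.7 s; no verdict was reported.

**Last checks:** In the side picture the bar is back at z = 38.6 mm (unpressed is 38 mm) and the pin is up behind the carrier. The tab stayed where it was on release, the cup is upright in the recess, and the wrist force is about zero. I did not re-measure the jar, timer and bell; the arm passed well clear of them, and no contact showed in the forces.

**Disagreements:**
- The fingertips sat about 34 mm higher than the reported tool position implied, as depth and the force at contact both showed. I set the press by feel and by the pictured bar height instead.
- The two cameras differed by about 5 mm along the lane, so I found the end of travel by force rather than by coordinates.

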